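Unlatch and open the jar crate

TASK

Open the slatted jar crate: press the yellow thumb cup of its gravity latch down until the red bar has risen out of its keeper and you feel it meet the padded hood, keep it there without forcing it, and swing the gate towards you until it stands about square to the crate's front or wider. Then ease the bar down without letting it drop, and leave the gate standing open; be gentle with the latch (never over 20 N) and do not disturb the jars or the things on the table.

Things in the scene. Friction and masses are not known exactly. Their poses are not given: they have to be found in the camera images.
- crate: slatted light-wood crate fixed to the table, 226 mm deep (x) x 320 wide (y) x 186 high; origin at the centre of its underside, x points from the gate into the crate, z up; its gate is at x = -100 mm in this frame and faces the robot at yaw 0. Position and yaw differ from start to start
- gate_hinge (a point): point on the gate's vertical hinge axis, at (-100, 130, 155) mm in the crate's frame. Its axes turn with the gate: y along the gate from free edge to hinge, x normal to it (into the crate when shut). The gate is a brown slatted panel, 16 mm thick, 260 wide (along -y), 16 to 176 mm above the crate's underside
- gate (a joint): opening angle of the gate in rad: 0 shut, grows as it swings outwards (towards the robot; clockwise from above), stop at 1.75; stays where it is left (hinge friction about 0.15 N m, and damped). Past about 0.12 rad the latch tongue is out of the keeper
- latch_pivot (a point): pivot of the latch bar on the gate's front, at (-22, -200, 0) mm in the gate_hinge frame. Towards the free edge runs a red tongue, 12 x 14 mm in section, 98 long, with a dark weight; towards the hinge an arm with the yellow thumb cup, 80 mm from the pivot
- latch (a joint): tilt of the latch bar in rad: 0 at rest (level, on its rest pin); grows as the thumb cup goes down and the tongue up; end stop 0.5. It falls back by its own weight, about 1 to 2.5 N felt at the cup
- keeper_post (a point): where the steel keeper sits on the post, 77 mm from the pivot (its height is not measured). The tongue lies behind the keeper's 6 mm lip and must rise 5 to 24 mm to clear it, different each start. A rubber-lined hood, 18.5 mm above the lip, stops it 2 to 4 mm later; it is fixed and stiff, so pressing on only builds up force
- thumb_cup (a point): centre of the cup's floor; yellow soft-plastic open-topped box, inside 44 mm (normal to the gate, point x) x 50 mm (along the gate, point y), walls 12 mm high, 4 thick. At rest at (-38, -120, 4) mm in the gate_hinge frame, 159 mm above the table. Tilts with the latch. Closed fingertips fit in; pulling on its front wall swings the gate
- jar0: amber preserve jar with white cap, 68 mm across, 120 high, standing in the crate; origin at the centre of its underside; leave alone
- jar1: as jar0
- jar2: as jar0, red-brown
- loose_jar: amber jar, brass cap, 72 mm across, 130 high, on the table; origin under its centre; leave alone
- driver: screwdriver lying on the table; leave alone
- tape: cardboard-brown tape roll, 100 mm across, 45 high; origin under its centre; leave alone
- brush: hand brush lying on the table; leave alone

How it is judged:
By the outcome, as a careful person would: the job done as asked, in the order asked, and still so for the second after the job is handed in, with the robot touching nothing.
It also fails if it takes over 61 s, if anything falls off the work surface, if the arm or the gripper's body presses on something with over 40 N, if the wrist force passes 120 N, or if a joint passes its speed limit or range.

ROBOT

A 6-joint arm with a two-finger parallel gripper is mounted at the origin on the work surface. World frame = base frame: x ahead of the robot, y to its left, z up, the work surface at z = 0. Lengths are in mm, angles in rad, forces in N, time in s.
With the tool pointing down it reaches from about 300 to 775 mm from the base axis. Payload 14.6 kg.
Tool frame: the origin (TCP) lies at the very end of the fingers, on their centre line; the grasp point (between the pads) lies 19 mm behind it (manip.grip_point_offset is the distance from the TCP to the grasp point, in mm); z points along the fingers, y is the line along which they close (so a half turn about z gives the same grasp; the last joint's range is limited). The gripper opens to 94 mm and grips with 3 to 60 N. Pads are 16 mm wide; open, the fingers measure 119 mm over their backs; the gripper's body (75 mm by 177 mm) begins 78 mm behind the grasp point.
Start: joints at [-1.172, 0.3, 1.521, -0, 1.321, -0.067], TCP at [247.017, -491.397, 166.746] pointing down, gripper open.
Joint ranges: [-3.03, 3.03], [-0.79, 2.21], [0.23, 2.52], [-1.04, 4.18], [0, 3.07], [-2.55, 2.55]. Speed limits (rad/s): [2.22, 2.22, 2.57, 3.14, 3.14, 3.14].

INTERFACE

Orientations are given as [roll, pitch, yaw] about the fixed x, y, z axes, in that order (R = Rz(yaw) Ry(pitch) Rx(roll)).
In Python, from cell import telemetry, eyes, manip gives the robot as it stands.
- The arm moves only by the tool play_rows, never from a script. Its arguments are lists of equal length, an entry for each row: "translation": the shift along the world's x, y, z in m, a list of three; "yaw": the turn about the world's z in rad. A call has 1 to 12 rows; each row is the pose to reach, as a shift and turn from the pose commanded when the call began; what a row does not reach only later rows make up. A row lasts 1/8 s, in which the tool goes at most 62.5 mm and 10.7 degrees, less where a joint would pass 70% of its speed; a pose out of reach is approached as far as the arm can. A call with a gripper value outside its range is refused whole. "hand" is the opening, from 0 (shut) to 1 (fully open), set as the call begins (left out, the last holds). The fingers move at their own pace and stop on an object; "force" is the grip in N (left out, the last holds). Time passes only in rows, so rows that repeat a pose let the fingers close. It gives the time, the measured TCP pose, the force, the opening and the grip force at its end, in the units of the state.
- telemetry.read_state(): the state, without advancing time (a new reading comes with each control period).
- eyes.camera(name): name is "scene" or "side" or "wrist"; returns a dict with "pixels" (480x640x3 uint8, red, green, blue), "fx", "fy", "cx", "cy" (pixels), "cam_to_world" (4x4, takes a point from camera to world coordinates); the wrist camera has in their place "T_tool_cam" (4x4, takes a point from camera to tool coordinates, whose origin is the TCP and whose axes are the flange's). Camera axes: x right, y up, looking along -z (the intrinsics and any distortion apply to the point x, -y, -z); pixel columns grow to the right and rows downward; lengths in mm; the calibration is good to about 2 mm. The wrist camera is an equidistant fisheye: a pixel r from the principal point sees the ray r / f radians off the axis. A picture is of the moment at which its call begins: read the wrist's pose just before it. There is no depth.
- manip.sign_off(): hands the job in; it is judged then, once.
The state is a dict: "clock": time; "joints": joint angles; "qd": joint speeds; "effort": joint torques, N m; "eef_pos": TCP position; "eef_rot": TCP orientation; "wrist_force": force on the tool from outside, world axes, zero at the start; "moment": the same for the moment, N m; "finger_gap": finger opening in mm; "finger_force": force on a finger pad.
Only numpy, scipy, OpenCV 4.12 (cv2) and the standard library are available. Lean on these libraries where they do the work, as an engineer would, in place of code of your own. Each camera call takes 0.05 s, during which the arm holds its last target. There are 200 camera calls.

## Working session

There is one attempt and no reset: what is moved stays moved. The work goes in short steps, Python scripts to look and compute and a tool call to move; the robot and the scene stay as the last step left them, time stands still between calls to the robot, and variables do not carry over. Pictures are saved under pics/ and viewed, at most 10 in all, crops included, and the job is handed in when it is done.

Besides the shell and the picture viewer there is one more tool, called after "Emit:" by a JSON object that holds its "name" and its "arguments". play_rows: Moves the arm, as the interface text tells. Its arguments: {"type":"object","properties":{"translation":{"type":"array","items":{"type":"array","items":{"type":"number"}}},"yaw":{"type":"array","items":{"type":"number"}},"hand":{"type":"number"},"force":{"type":"number"}},"required":["translation","yaw"]}

```bash
mkdir -p pics; python3 - <<'E'
from cell import telemetry, eyes, manip
import cv2,numpy as np
print({k:np.round(v,3) for k,v in telemetry.read_state().items()})
for n in ("scene","side"):
    c=eyes.camera(n); cv2.imwrite(f"pics/{n}0.png",c["pixels"][:,:,::-1]); np.save(f"{n}.npy",c,allow_pickle=True)
    print(n,c["fx"],c["cx"],c["cy"],c["cam_to_world"].round(2) if hasattr(c["cam_to_world"],'round') else c["cam_to_world"],[k for k in c])
E
```

```text
{'clock': np.float64(0.0), 'joints': array([-1.172,  0.3  ,  1.522,  0.   ,  1.321, -0.067]), 'qd': array([-0.001, -0.001,  0.002,  0.001, -0.001,  0.001]), 'effort': array([-0.0000e+00, -5.3180e+01, -3.5274e+01,  7.1000e-02,  2.4000e-02,
       -0.0000e+00]), 'eef_pos': array([ 246.898, -491.113,  166.169]), 'eef_rot': array([-3.14 , -0.   ,  0.466]), 'wrist_force': array([-0.339,  0.068,  0.154]), 'moment': array([-0.071,  0.001,  0.012]), 'finger_force': np.float64(0.0), 'finger_gap': np.float64(94.395)}
scene 487.84796213321295 315.0831178700299 240.164334255904 [[ 6.30000e-01 -7.10000e-01  3.20000e-01  1.06973e+03]
 [ 7.80000e-01  5.70000e-01 -2.60000e-01 -3.81240e+02]
 [ 0.00000e+00  4.20000e-01  9.10000e-01  1.42713e+03]
 [ 0.00000e+00  0.00000e+00  0.00000e+00  1.00000e+00]] ['pixels', 'fx', 'fy', 'cx', 'cy', 'cam_to_world']
side 600.7806576908032 319.9955160145497 235.71738734341707 [[ 2.20000e-01  8.40000e-01 -4.90000e-01 -2.35360e+02]
 [-9.80000e-01  1.80000e-01 -1.20000e-01 -1.84590e+02]
 [-1.00000e-02  5.10000e-01  8.60000e-01  1.58676e+03]
 [ 0.00000e+00  0.00000e+00  0.00000e+00  1.00000e+00]] ['pixels', 'fx', 'fy', 'cx', 'cy', 'cam_to_world']
```

View pics/scene0.png

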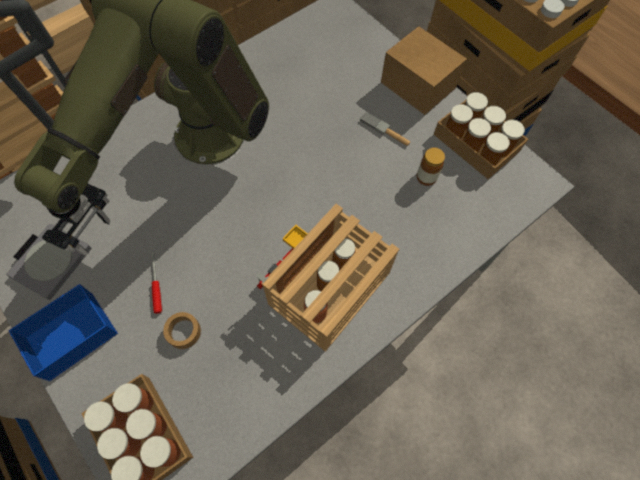

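View pics/side0.png

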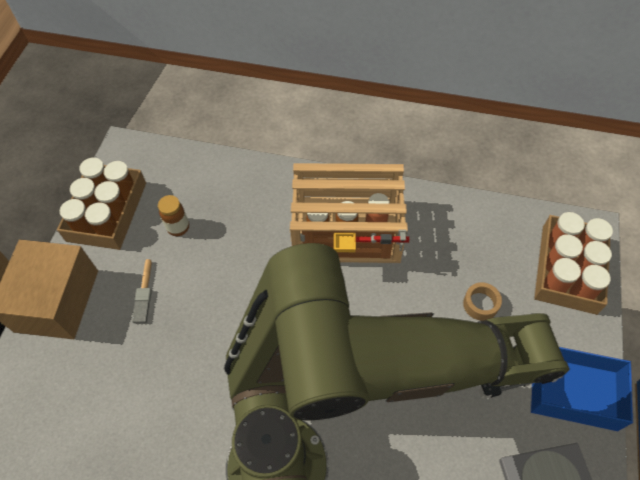

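Both views show the crate near the middle. The yellow cup is at side (345,242) and scene (296,238). The red tongue runs side (358–408, 239), and the top slats are clear in both views.

```bash
cat > h.py <<'E'
import numpy as np,cv2
def ray(c,p):
    M=np.array(c["cam_to_world"]);d=M[:3,:3]@np.array([(p[0]-c["cx"])/c["fx"],-(p[1]-c["cy"])/c["fy"],-1]);return M[:3,3],d/np.linalg.norm(d)
def onz(c,p,z):
    o,d=ray(c,p);return o+d*(z-o[2])/d[2]
def tri(c1,p1,c2,p2):
    o1,d1=ray(c1,p1);o2,d2=ray(c2,p2)
    t=np.linalg.lstsq(np.c_[d1,-d2],o2-o1,rcond=None)[0]
    a,b=o1+d1*t[0],o2+d2*t[1];return (a+b)/2,np.linalg.norm(a-b)
def blobs(c,lo,hi,amin=15):
    m=cv2.inRange(cv2.cvtColor(c["pixels"],cv2.COLOR_RGB2HSV),lo,hi)
    n,l,s,ce=cv2.connectedComponentsWithStats(m);return [(s[i],ce[i],np.argwhere(l==i)[:,::-1]) for i in range(1,n) if s[i,4]>=amin],m
E
python3 - <<'E'
from h import *
S=np.load("scene.npy",allow_pickle=True).item();D=np.load("side.npy",allow_pickle=True).item()
for n,c in(("S",S),("D",D)):
    for nm,lo,hi in(("yel",(21,170,100),(32,255,255)),("red",(0,190,60),(6,255,255)),("red2",(174,190,60),(180,255,255))):
        for s,ce,pts in blobs(c,lo,hi)[0]: print(n,nm,s,ce.round(1), onz(c,ce,165).round(0))
x=D["pixels"][155:270,280:420,::-1];y=S["pixels"][195:355,215:410,::-1]
cv2.imwrite("pics/crops.png",np.hstack([cv2.resize(x,(487,400),interpolation=2),cv2.resize(y[:, :],(313,257),interpolation=2).copy() if 0 else cv2.copyMakeBorder(cv2.resize(y,(313,257),interpolation=2),0,143,0,0,0)]))
E
```

```text
S yel [283 226  24  21 254] [294.2 236.1] [572. -51. 165.]
S red [152 281   9  32 223] [156. 297.] [ 482. -454.  165.]
D yel [340 237  15  14 170] [346.6 242.7] [575. -57. 165.]
D red [356 236  14   6  69] [362.7 239. ] [596. -98. 165.]
D red [375 236   5   6  24] [377.4 238.2] [ 607. -137.  165.]
D red [392 237   8   5  30] [395.4 239. ] [ 615. -185.  165.]
```

View pics/crops.png

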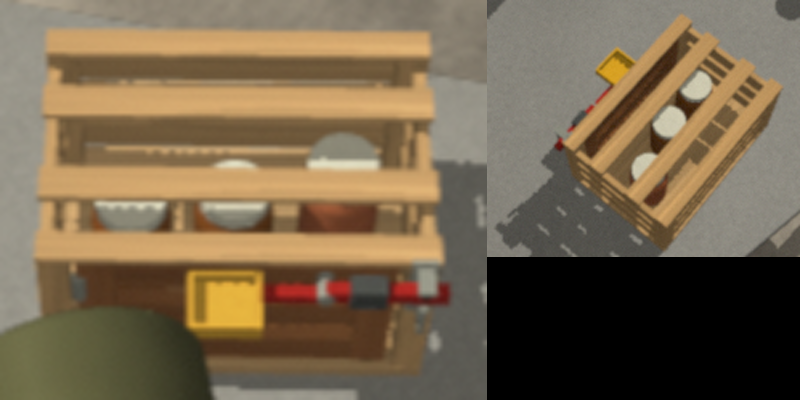

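The crop shows the cup rim at crop (187–265, 270–325), the front top slat's rear edge at (37,233)–(441,235), the rear slat's edge at (47,30)–(430,32), and the keeper near (428,280). The crop scale is 3.48.

```bash
python3 - <<'E'
from h import *
S=np.load("scene.npy",allow_pickle=True).item();D=np.load("side.npy",allow_pickle=True).item()
d=lambda u,v:(280+u/3.48-.4,155+v/3.48-.4)
P={k:onz(D,d(*p),z) for k,p,z in(("fl",(37,233),186),("fr",(441,235),186),("rl",(47,30),186),("rr",(430,32),186),("f_l",(37,258),186),("f_r",(443,262),186),("c1",(187,270),171),("c2",(265,270),171),("c3",(265,323),171),("c4",(187,323),171),("keeper_tip",(450,293),155))}
for k,v in P.items(): print(k,v.round(0))
for a,b in(("fl","fr"),("rl","rr"),("f_l","f_r"),("fl","rl"),("fr","rr"),("c1","c2"),("c4","c3")):
    e=P[a]-P[b];print(a,b,np.linalg.norm(e).round(),np.arctan2(e[1],e[0]).round(3), "normal yaw",(np.arctan2(e[1],e[0])-np.pi/2).round(3))
s=lambda u,v:(215+(u-487)/1.605-.2,195+v/1.605-.2)
Q={k:onz(S,s(*p),z) for k,p,z in(("F_l",(684,15),186),("F_r",(570,148),186),("R_l",(780,84),186),("R_r",(663,220),186),("cupcentre",(616,66),171))}
for k,v in Q.items(): print(k,v.round(0))
print("tri cup",tri(S,s(616,66),D,d(226,297)))
E
```

```text
fl [596. 106. 186.]
fr [ 662. -206.  186.]
rl [792. 147. 186.]
rr [ 858. -167.  186.]
f_l [573. 100. 186.]
f_r [ 638. -211.  186.]
c1 [597. -15. 171.]
c2 [610. -76. 171.]
c3 [563. -85. 171.]
c4 [550. -26. 171.]
keeper_tip [ 630. -221.  155.]
fl fr 318.0 1.78 normal yaw 0.209
rl rr 321.0 1.778 normal yaw 0.207
f_l f_r 318.0 1.775 normal yaw 0.204
fl rl 201.0 -2.935 normal yaw -4.506
fr rr 200.0 -2.946 normal yaw -4.517
c1 c2 62.0 1.786 normal yaw 0.215
c4 c3 61.0 1.787 normal yaw 0.216
F_l [578. 104. 186.]
F_r [ 653. -208.  186.]
R_l [787. 146. 186.]
R_r [ 844. -164.  186.]
cupcentre [575. -51. 171.]
tri cup (array([576.8379607 , -51.22569724, 174.68035579]), np.float64(0.7851947229606997))
```

Crate yaw is about 0.207 and its centre about (715,-32). The hinge is near (590,74) and the cup near (578,-51), with sizes matching (318–321 mm and 226 mm). Moving to a hover over the cup with fingers shut and tool yaw 1.778, which leaves the last joint room for the swing.

Emit:
{"name": "play_rows", "arguments": {"translation": [[0,0,0.04],[0.02,0.03,0.075],[0.05,0.07,0.085],[0.085,0.115,0.085],[0.12,0.16,0.085],[0.155,0.21,0.085],[0.19,0.255,0.085],[0.23,0.305,0.085],[0.265,0.355,0.085],[0.3,0.4,0.085],[0.325,0.432,0.085],[0.331,0.44,0.085]], "yaw": [0,0.1,0.22,0.35,0.48,0.61,0.74,0.87,1.0,1.13,1.25,1.312], "hand": 0, "force": 20}}

```text
clock: 1.6
eef_pos: [578.8, -49.3, 250.9]
eef_rot: [-3.14, -0.001, 1.783]
wrist_force: [-0.3, -0.7, 0.3]
finger_gap: -0.0
finger_force: 0.0
```

Emit:
{"name": "play_rows", "arguments": {"translation": [[0,0,0],[0,0,0]], "yaw": [0,0]}}

```text
clock: 1.85
eef_pos: [577.7, -52.0, 251.7]
eef_rot: [-3.141, -0.0, 1.776]
wrist_force: [-0.2, -0.4, 1.4]
finger_gap: 0.6
finger_force: 0.0
```

```bash
python3 - <<'E'
from h import *
from cell import telemetry, eyes
from scipy.spatial.transform import Rotation as R
s=telemetry.read_state();c=eyes.camera("wrist")
print(s["eef_pos"],s["eef_rot"],s["joints"],s["wrist_force"],s["finger_gap"])
np.save("w.npy",c,allow_pickle=True);cv2.imwrite("pics/w1.png",c["pixels"][:,:,::-1])
Rt=R.from_euler("xyz",s["eef_rot"]).as_matrix();T=np.array(c["T_tool_cam"])
def wz(p,z):
    u,v=(p[0]-c["cx"]),(p[1]-c["cy"]);r=np.hypot(u,v);th=r/c["fx"]
    k=np.sin(th)/max(r,1e-9);d=np.array([u*k,-v*k,-np.cos(th)])
    d=Rt@T[:3,:3]@d;o=s["eef_pos"]+Rt@T[:3,3];return o+d*(z-o[2])/d[2]
for st,ce,pts in blobs(c,(21,150,80),(34,255,255),100)[0]:
    print(st,ce)
    w=np.array([wz(p,171) for p in pts]);q=cv2.minAreaRect(w[:,:2].astype(np.float32));print(q, w.mean(0))
E
```

```text
[577.68743809 -51.95229965 251.667084  ] [-3.14130270e+00 -6.30843811e-06  1.77580141e+00] [-1.52782476e-01  3.21338294e-01  1.29826704e+00 -9.57460935e-05
  1.52226112e+00 -3.57782902e-01] [-0.24625621 -0.36825503  1.44312083] 0.5848000614853224
[287 204  63  67 827] [311.43651753 234.96856106]
((576.4334106445312, -50.70655822753906), (50.573280334472656, 57.113128662109375), 11.384883880615234) [570.84108087 -49.85019465 171.        ]
[ 294  218   51   45 2137] [318.11792232 240.25503042]
((577.664306640625, -52.71812438964844), (41.913639068603516, 37.950439453125), 11.72508430480957) [577.13074562 -52.83972006 171.        ]
```

View pics/w1.png

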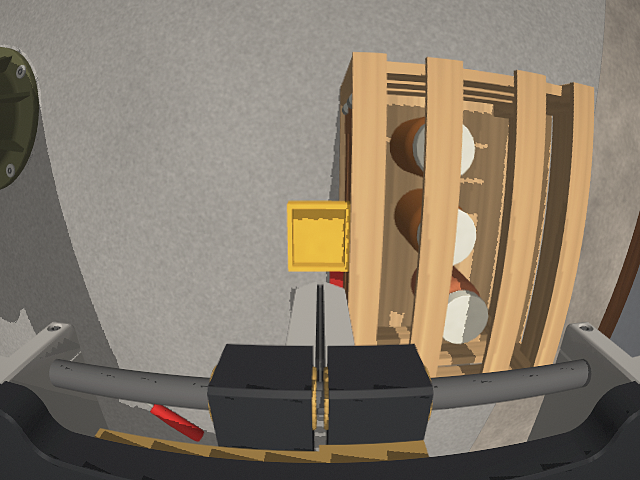

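The wrist view shows the cup rim at px (288–348, 202–271), which projects to centre (576.5,-51) with a 51 x 57 mm outline as expected. The tool is centred on it, so I'm descending into the cup.

Emit:
{"name": "play_rows", "arguments": {"translation": [[-0.001,0,-0.02],[-0.001,0,-0.045],[-0.001,0,-0.065],[-0.001,0,-0.078],[-0.001,0,-0.085],[-0.001,0,-0.088],[-0.001,0,-0.088],[-0.001,0,-0.088]], "yaw": [0,0,0,0,0,0,0,0]}}

```text
clock: 2.9
eef_pos: [577.2, -51.4, 164.2]
eef_rot: [3.141, 0.0, 1.778]
wrist_force: [0.1, 0.1, -0.5]
finger_gap: 0.6
finger_force: 0.0
```

Emit:
{"name": "play_rows", "arguments": {"translation": [[0,0,-0.001],[0,0,-0.002],[0,0,-0.003],[0,0,-0.004]], "yaw": [0,0,0,0]}}

```text
clock: 3.4
eef_pos: [577.0, -51.4, 159.7]
eef_rot: [-3.142, 0.0, 1.778]
wrist_force: [-0.1, 0.9, -0.2]
finger_gap: 0.3
finger_force: 0.0
```

Emit:
{"name": "play_rows", "arguments": {"translation": [[0,0,-0.001],[0,0,-0.002],[0,0,-0.003],[0,0,-0.003]], "yaw": [0,0,0,0]}}

```text
clock: 3.9
eef_pos: [577.0, -51.4, 156.7]
eef_rot: [-3.141, -0.0, 1.778]
wrist_force: [0.0, 0.8, 0.3]
finger_gap: 0.4
finger_force: 0.0
```

Emit:
{"name": "play_rows", "arguments": {"translation": [[0,0,-0.001],[0,0,-0.002],[0,0,-0.003],[0,0,-0.003]], "yaw": [0,0,0,0]}}

```text
clock: 4.4
eef_pos: [577.0, -51.4, 153.7]
eef_rot: [-3.141, -0.0, 1.778]
wrist_force: [-0.7, 0.1, -0.7]
finger_gap: 0.2
finger_force: 0.0
```

```bash
python3 - <<'E'
from h import *
from cell import telemetry, eyes
D=eyes.camera("side");cv2.imwrite("pics/s2.png",cv2.resize(D["pixels"][200:270,330:420,::-1],(720,560),interpolation=2))
E
```

```text
(no output)
```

View pics/s2.png

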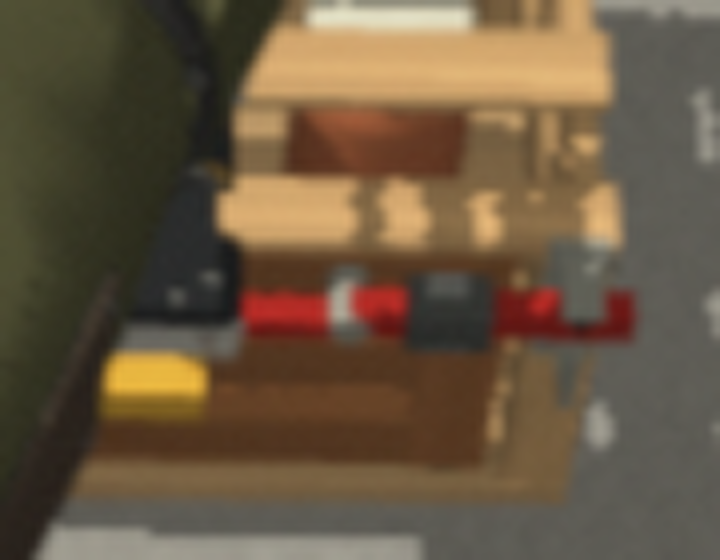

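The side crop shows the fingers in the cup (cup front at crop (155,380)) and the tongue nearly level under the grey hood at (580,285). I'm pressing on in small steps and watching the force.

Emit:
{"name": "play_rows", "arguments": {"translation": [[0,0,-0.001],[0,0,-0.001]], "yaw": [0,0]}}

```text
clock: 4.7
eef_pos: [577.0, -51.4, 152.7]
eef_rot: [-3.141, -0.0, 1.778]
wrist_force: [0.1, 0.1, 1.6]
finger_gap: 0.2
finger_force: 0.0
```

Emit:
{"name": "play_rows", "arguments": {"translation": [[0,0,-0.001],[0,0,-0.001]], "yaw": [0,0]}}

```text
clock: 4.95
eef_pos: [577.0, -51.4, 151.6]
eef_rot: [-3.141, -0.0, 1.778]
wrist_force: [0.3, -0.2, 0.0]
finger_gap: 0.8
finger_force: 0.0
```

Emit:
{"name": "play_rows", "arguments": {"translation": [[0,0,-0.001],[0,0,-0.001]], "yaw": [0,0]}}

```text
clock: 5.2
eef_pos: [577.0, -51.4, 150.7]
eef_rot: [-3.141, -0.0, 1.778]
wrist_force: [-0.7, -0.2, 0.4]
finger_gap: 0.6
finger_force: 0.0
```

Emit:
{"name": "play_rows", "arguments": {"translation": [[0,0,-0.001],[0,0,-0.001]], "yaw": [0,0]}}

```text
clock: 5.45
eef_pos: [577.0, -51.4, 149.6]
eef_rot: [-3.141, -0.0, 1.778]
wrist_force: [-0.0, 0.7, -0.7]
finger_gap: 0.6
finger_force: 0.0
```

```bash
cat > chk.py <<'E'
from h import *
from cell import telemetry, eyes
F=[];D0=np.load("side.npy",allow_pickle=True).item()
for i in range(4):
    D=eyes.camera("side");F.append(telemetry.read_state()["wrist_force"])
print("F",np.mean(F,0).round(2))
def st(c):
    h=cv2.cvtColor(c["pixels"],cv2.COLOR_RGB2HSV);m=(((h[...,0]<7)|(h[...,0]>173))&(h[...,1]>170)&(h[...,2]>60)).astype(float);m[:230]=0;m[250:]=0
    out=[]
    for x in range(360,411,4):
        s=m[:,x:x+3];out.append(round((s.sum(1)@np.arange(480))/s.sum(),1) if s.sum()>3 else None)
    return out
print(st(D0));print(st(D))
E
python3 chk.py
```

```text
F [-0.27 -0.25  0.06]
[np.float64(238.5), np.float64(238.5), np.float64(239.2), None, np.float64(238.2), None, None, None, np.float64(238.6), np.float64(238.5), None, np.float64(240.8), None]
[np.float64(238.4), np.float64(238.5), np.float64(239.2), None, np.float64(238.2), None, None, None, np.float64(238.6), np.float64(238.6), None, np.float64(239.6), np.float64(238.5)]
```

```bash
python3 - <<'E'
from h import *
from cell import telemetry, eyes
D=eyes.camera("side");S=eyes.camera("scene");W=eyes.camera("wrist")
def pr(c,p):
    q=np.linalg.inv(np.array(c["cam_to_world"]))@np.r_[p,1];return c["cx"]-c["fx"]*q[0]/q[2],c["cy"]+c["fy"]*q[1]/q[2]
for c in(D,S): print(np.round(pr(c,[577,-51.4,149.6]),1),np.round(pr(c,[577,-51.4,159]),1))
a=cv2.resize(S["pixels"][200:290,250:340,::-1],(400,400),interpolation=2)
b=cv2.resize(W["pixels"][190:350,240:400,::-1],(400,400),interpolation=2)
cv2.imwrite("pics/c3.png",np.hstack([a,b]))
E
```

```text
[344.5 244.5] [344.6 242.8]
[295.6 239.6] [295.5 238.3]
```

View pics/c3.png

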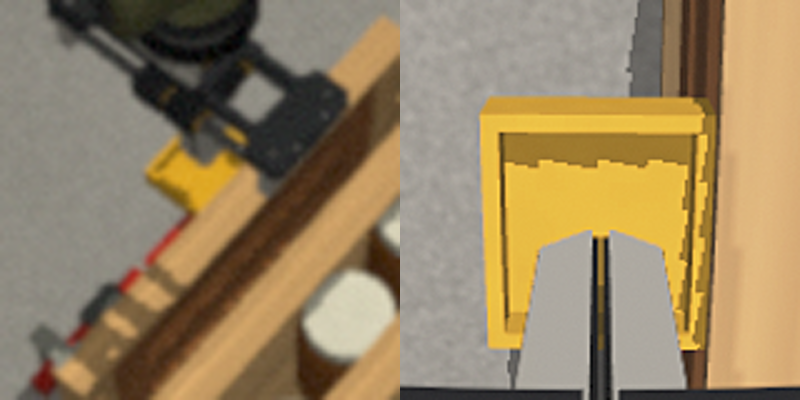

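```bash
python3 - <<'E'
import numpy as np
c=np.load("w.npy",allow_pickle=True).item();print(c["fx"],np.array(c["T_tool_cam"]).round(2))
E
python3 chk.py
```

```text
371.64829954431775 [[  -0.      0.96    0.28   79.98]
 [   1.      0.      0.      0.76]
 [   0.      0.28   -0.96 -217.41]
 [   0.      0.      0.      1.  ]]
F [-0.04 -0.59  0.11]
[np.float64(238.5), np.float64(238.5), np.float64(239.2), None, np.float64(238.2), None, None, None, np.float64(238.6), np.float64(238.5), None, np.float64(240.8), None]
[np.float64(238.2), np.float64(238.5), np.float64(239.2), None, np.float64(238.2), np.float64(237.5), None, None, np.float64(238.5), np.float64(238.6), None, np.float64(239.6), None]
```

Emit:
{"name": "play_rows", "arguments": {"translation": [[0,0,-0.001],[0,0,-0.001]], "yaw": [0,0]}}

```text
clock: 6.25
eef_pos: [577.0, -51.4, 148.6]
eef_rot: [-3.141, -0.0, 1.778]
wrist_force: [0.7, -0.1, -0.2]
finger_gap: 0.4
finger_force: 0.0
```

Emit:
{"name": "play_rows", "arguments": {"translation": [[0,0,-0.001],[0,0,-0.001]], "yaw": [0,0]}}

```text
clock: 6.5
eef_pos: [577.0, -51.4, 147.6]
eef_rot: [-3.141, -0.0, 1.778]
wrist_force: [-0.5, -0.0, -0.0]
finger_gap: 0.5
finger_force: 0.0
```

Emit:
{"name": "play_rows", "arguments": {"translation": [[0,0,-0.001],[0,0,-0.001]], "yaw": [0,0]}}

```text
clock: 6.75
eef_pos: [577.0, -51.4, 146.7]
eef_rot: [-3.141, -0.0, 1.778]
wrist_force: [-0.6, -0.1, -0.2]
finger_gap: 0.6
finger_force: 0.0
```

```bash
python3 chk.py
```

```text
F [-0.2   0.2  -0.17]
[np.float64(238.5), np.float64(238.5), np.float64(239.2), None, np.float64(238.2), None, None, None, np.float64(238.6), np.float64(238.5), None, np.float64(240.8), None]
[np.float64(238.4), np.float64(238.5), np.float64(239.2), None, np.float64(238.1), None, None, None, np.float64(238.5), np.float64(238.6), None, np.float64(239.6), np.float64(238.5)]
```

```bash
python3 - <<'E'
from h import *
from cell import telemetry, eyes
s=telemetry.read_state();W=eyes.camera("wrist")["pixels"][190:350,240:400,::-1]
b=cv2.resize(W,(400,400),interpolation=2)
a=cv2.imread("pics/c3.png")[:,400:]
cv2.imwrite("pics/w4.png",np.hstack([a,b]))
for im in(a,b):
    h=cv2.cvtColor(im,cv2.COLOR_BGR2HSV);m=cv2.inRange(h,(19,140,60),(34,255,255))
    ys,xs=np.where(m);print(xs.min(),xs.max(),ys.min(),ys.max(), [np.where(m[r])[0][[0,-1]] for r in(110,120,200,300)])
E
```

```text
80 316 97 349 [array([ 82, 312]), array([ 81, 315]), array([ 84, 312]), array([ 87, 307])]
78 318 100 355 [array([ 82, 312]), array([ 78, 318]), array([ 81, 314]), array([ 85, 309])]
```

View pics/w4.png

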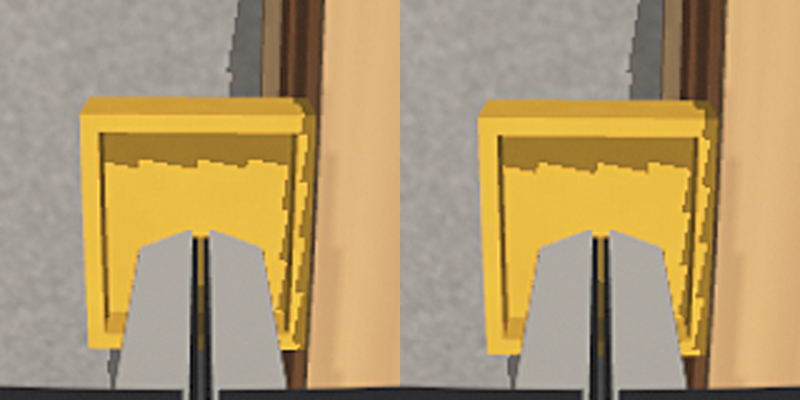

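The cup grows in the wrist view as I descend, so the fingers aren't on the floor yet. The visible tips also look shorter than the nominal TCP. I'll check in the fixed views against projected marks.

```bash
python3 - <<'E'
from h import *
from cell import telemetry, eyes
s=telemetry.read_state();out=[]
def pr(c,p):
    q=np.linalg.inv(np.array(c["cam_to_world"]))@np.r_[p,1];return np.array([c["cx"]-c["fx"]*q[0]/q[2],c["cy"]+c["fy"]*q[1]/q[2]])
for n in("side","scene"):
    c=eyes.camera(n);p=pr(c,s["eef_pos"]);o=np.round(p).astype(int)-25
    im=cv2.resize(c["pixels"][o[1]:o[1]+50,o[0]:o[0]+50,::-1],(400,400),interpolation=0)
    for z,col in((0,(255,0,0)),(20,(0,255,0)),(46,(255,0,255)),(97,(255,255,0))):
        q=(pr(c,s["eef_pos"]+[0,0,z])-o+.5)*8;cv2.drawMarker(im,tuple(int(v) for v in q),col,cv2.MARKER_CROSS,14,1)
    out.append(im)
cv2.imwrite("pics/t5.png",np.hstack(out))
E
```

```text
(no output)
```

View pics/t5.png

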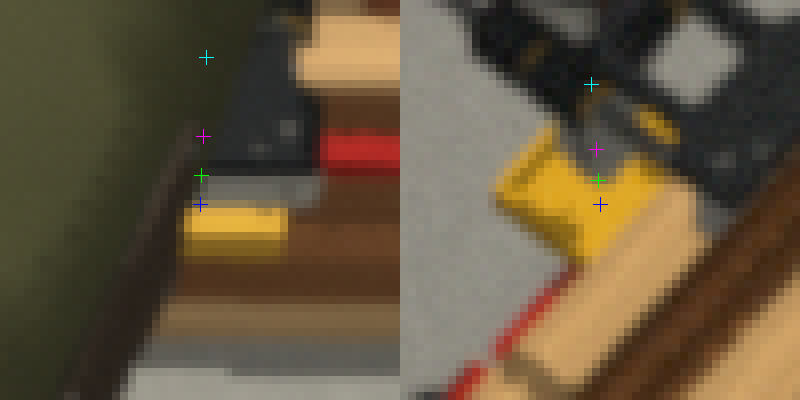

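In the scene crop the fingertips end near the mark 20 mm above the nominal TCP. The real tips are therefore at z≈167, just entering the cup, so floor contact should come at TCP z≈139. I'm descending further by feel.

Emit:
{"name": "play_rows", "arguments": {"translation": [[0,0,-0.001],[0,0,-0.002],[0,0,-0.003],[0,0,-0.004],[0,0,-0.005],[0,0,-0.005]], "yaw": [0,0,0,0,0,0]}}

```text
clock: 7.85
eef_pos: [577.0, -51.4, 141.7]
eef_rot: [-3.141, -0.0, 1.778]
wrist_force: [-0.2, -0.0, -0.4]
finger_gap: 0.2
finger_force: 0.0
```

```bash
python3 chk.py
```

```text
F [-0.07 -0.27  0.18]
[np.float64(238.5), np.float64(238.5), np.float64(239.2), None, np.float64(238.2), None, None, None, np.float64(238.6), np.float64(238.5), None, np.float64(240.8), None]
[np.float64(238.4), np.float64(238.5), np.float64(239.2), None, np.float64(238.2), None, None, None, np.float64(238.6), np.float64(238.8), None, np.float64(239.6), None]
```

Emit:
{"name": "play_rows", "arguments": {"translation": [[0,0,-0.001],[0,0,-0.002],[0,0,-0.003],[0,0,-0.003]], "yaw": [0,0,0,0]}}

```text
clock: 8.55
eef_pos: [577.0, -51.4, 138.6]
eef_rot: [-3.141, -0.0, 1.778]
wrist_force: [-0.2, 0.0, -0.5]
finger_gap: 0.6
finger_force: 0.0
```

```bash
python3 chk.py
```

```text
F [ 0.2  -0.24 -0.25]
[np.float64(238.5), np.float64(238.5), np.float64(239.2), None, np.float64(238.2), None, None, None, np.float64(238.6), np.float64(238.5), None, np.float64(240.8), None]
[np.float64(238.5), np.float64(238.5), np.float64(239.0), None, np.float64(238.2), None, None, None, np.float64(238.5), np.float64(238.8), None, np.float64(239.6), None]
```

Emit:
{"name": "play_rows", "arguments": {"translation": [[0,0,-0.001],[0,0,-0.002],[0,0,-0.003],[0,0,-0.003]], "yaw": [0,0,0,0]}}

```text
clock: 9.25
eef_pos: [577.0, -51.4, 135.6]
eef_rot: [-3.141, -0.0, 1.778]
wrist_force: [0.3, -0.1, 0.2]
finger_gap: 0.6
finger_force: 0.0
```

```bash
python3 chk.py
```

```text
F [-0.21 -0.38  0.22]
[np.float64(238.5), np.float64(238.5), np.float64(239.2), None, np.float64(238.2), None, None, None, np.float64(238.6), np.float64(238.5), None, np.float64(240.8), None]
[np.float64(238.5), np.float64(238.5), np.float64(239.2), None, np.float64(238.2), None, None, None, np.float64(238.6), np.float64(238.8), None, np.float64(239.6), None]
```

Emit:
{"name": "play_rows", "arguments": {"translation": [[0,0,-0.001],[0,0,-0.002],[0,0,-0.003],[0,0,-0.003]], "yaw": [0,0,0,0]}}

```text
clock: 9.95
eef_pos: [577.0, -51.4, 132.6]
eef_rot: [-3.141, -0.0, 1.778]
wrist_force: [0.4, 0.8, 0.7]
finger_gap: 0.3
finger_force: 0.0
```

```bash
python3 chk.py
```

```text
F [-0.3   0.14  0.22]
[np.float64(238.5), np.float64(238.5), np.float64(239.2), None, np.float64(238.2), None, None, None, np.float64(238.6), np.float64(238.5), None, np.float64(240.8), None]
[np.float64(238.5), np.float64(238.5), np.float64(239.0), None, np.float64(238.2), None, None, None, np.float64(238.5), np.float64(238.8), None, np.float64(239.6), None]
```

Emit:
{"name": "play_rows", "arguments": {"translation": [[0,0,-0.001],[0,0,-0.002],[0,0,-0.003],[0,0,-0.003]], "yaw": [0,0,0,0]}}

```text
clock: 10.65
eef_pos: [577.0, -51.4, 129.7]
eef_rot: [-3.141, -0.0, 1.778]
wrist_force: [0.4, -0.8, -0.6]
finger_gap: 0.3
finger_force: 0.0
```

```bash
python3 chk.py
```

```text
F [ 0.26 -0.27 -0.17]
[np.float64(238.5), np.float64(238.5), np.float64(239.2), None, np.float64(238.2), None, None, None, np.float64(238.6), np.float64(238.5), None, np.float64(240.8), None]
[np.float64(238.5), np.float64(238.5), np.float64(239.0), None, np.float64(238.2), np.float64(237.5), None, None, np.float64(238.6), np.float64(238.8), None, np.float64(239.6), None]
```

Emit:
{"name": "play_rows", "arguments": {"translation": [[0,0,-0.001],[0,0,-0.002],[0,0,-0.003],[0,0,-0.003]], "yaw": [0,0,0,0]}}

```text
clock: 11.35
eef_pos: [577.0, -51.4, 126.6]
eef_rot: [-3.141, -0.0, 1.778]
wrist_force: [0.2, -0.5, -0.1]
finger_gap: 0.3
finger_force: 0.0
```

```bash
python3 chk.py
```

```text
F [-0.04 -0.15  0.23]
[np.float64(238.5), np.float64(238.5), np.float64(239.2), None, np.float64(238.2), None, None, None, np.float64(238.6), np.float64(238.5), None, np.float64(240.8), None]
[np.float64(238.5), np.float64(238.5), np.float64(239.1), None, np.float64(238.2), np.float64(237.5), None, None, np.float64(238.6), np.float64(238.8), None, np.float64(240.0), None]
```

```bash
python3 - <<'E'
from h import *
from cell import telemetry, eyes
s=telemetry.read_state();out=[]
def pr(c,p):
    q=np.linalg.inv(np.array(c["cam_to_world"]))@np.r_[p,1];return np.array([c["cx"]-c["fx"]*q[0]/q[2],c["cy"]+c["fy"]*q[1]/q[2]])
for n in("side","scene"):
    c=eyes.camera(n);np.save(n+"6.npy",c,allow_pickle=True);p=pr(c,[577,-51,160]);o=np.round(p).astype(int)-20
    im=cv2.resize(c["pixels"][o[1]:o[1]+40,o[0]:o[0]+40,::-1],(400,400),interpolation=2)
    for z,col in((0,(255,0,0)),(20,(0,255,0)),(46,(255,0,255))):
        q=(pr(c,s["eef_pos"]+[0,0,z])-o+.5)*10;cv2.drawMarker(im,tuple(int(v) for v in q),col,cv2.MARKER_CROSS,14,1)
    out.append(im)
W=eyes.camera("wrist")["pixels"][190:350,215:425,::-1]
b=cv2.resize(W,(262,200),interpolation=2)
out[0][200:,:262]=b
cv2.imwrite("pics/t6.png",np.hstack(out))
E
```

```text
(no output)
```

View pics/t6.png

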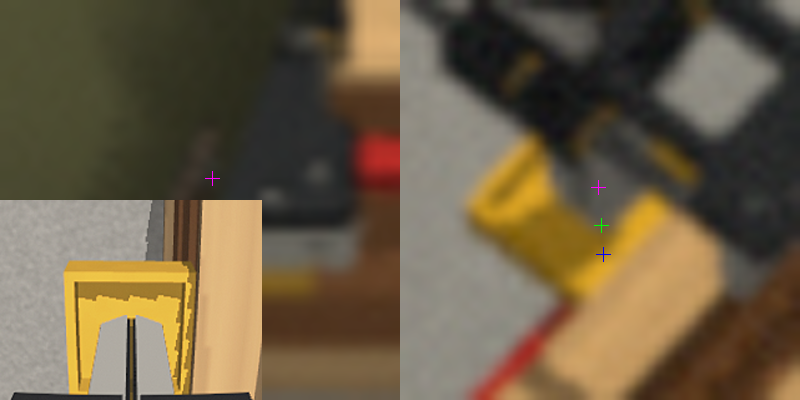

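In the scene crop the cup hasn't moved. Allowing for the fingertip corner nearest that camera, it agrees with the wrist view: the tips sit about 45 mm behind the reported TCP, at z≈172. Floor contact should then be near TCP z≈113, so I'm going on carefully.

Emit:
{"name": "play_rows", "arguments": {"translation": [[0,0,-0.0015],[0,0,-0.003],[0,0,-0.0045],[0,0,-0.006],[0,0,-0.007],[0,0,-0.007]], "yaw": [0,0,0,0,0,0]}}

```text
clock: 12.45
eef_pos: [577.0, -51.4, 119.8]
eef_rot: [3.142, 0.0, 1.778]
wrist_force: [-1.3, 1.1, 2.1]
finger_gap: 0.5
finger_force: 0.8
```

```bash
python3 chk.py; python3 -c "
from cell import manip;print(manip.grip_point_offset)"
```

```text
F [-0.48 -0.05  1.57]
[np.float64(238.5), np.float64(238.5), np.float64(239.2), None, np.float64(238.2), None, None, None, np.float64(238.6), np.float64(238.5), None, np.float64(240.8), None]
[np.float64(238.5), np.float64(238.8), np.float64(239.0), None, np.float64(238.2), None, None, None, np.float64(238.5), np.float64(238.8), None, np.float64(239.6), np.float64(238.5)]
18.8
```

Emit:
{"name": "play_rows", "arguments": {"translation": [[0,0,-0.0015],[0,0,-0.003],[0,0,-0.004],[0,0,-0.004]], "yaw": [0,0,0,0]}}

```text
clock: 13.15
eef_pos: [577.0, -51.4, 115.7]
eef_rot: [-3.142, -0.0, 1.778]
wrist_force: [-0.4, 0.5, 1.2]
finger_gap: 0.2
finger_force: 0.8
```

```bash
python3 chk.py
```

```text
F [-0.36  0.79  1.61]
[np.float64(238.5), np.float64(238.5), np.float64(239.2), None, np.float64(238.2), None, None, None, np.float64(238.6), np.float64(238.5), None, np.float64(240.8), None]
[np.float64(239.5), np.float64(239.5), np.float64(238.7), None, np.float64(238.2), None, None, None, np.float64(238.2), np.float64(237.8), None, np.float64(237.8), np.float64(237.5)]
```

Contact is made at 1.6 N and the tongue has started to rise. From here I'm going in 1 mm steps until it meets the hood.

Emit:
{"name": "play_rows", "arguments": {"translation": [[0,0,-0.001],[0,0,-0.001]], "yaw": [0,0]}}

```text
clock: 13.6
eef_pos: [577.0, -51.4, 114.7]
eef_rot: [3.142, -0.0, 1.778]
wrist_force: [0.6, 0.3, 2.0]
finger_gap: 0.5
finger_force: 0.8
```

Emit:
{"name": "play_rows", "arguments": {"translation": [[0,0,-0.001],[0,0,-0.001]], "yaw": [0,0]}}

```text
clock: 13.85
eef_pos: [577.0, -51.4, 113.7]
eef_rot: [3.142, -0.0, 1.778]
wrist_force: [-0.4, 0.9, 1.4]
finger_gap: 0.6
finger_force: 0.8
```

Emit:
{"name": "play_rows", "arguments": {"translation": [[0,0,-0.001],[0,0,-0.001]], "yaw": [0,0]}}

```text
clock: 14.1
eef_pos: [577.0, -51.4, 112.7]
eef_rot: [-3.142, 0.0, 1.778]
wrist_force: [0.0, 0.3, 1.6]
finger_gap: -0.0
finger_force: 0.8
```

Emit:
{"name": "play_rows", "arguments": {"translation": [[0,0,-0.001],[0,0,-0.001]], "yaw": [0,0]}}

```text
clock: 14.35
eef_pos: [577.0, -51.5, 111.7]
eef_rot: [-3.142, 0.0, 1.778]
wrist_force: [0.1, 0.2, 2.4]
finger_gap: 0.5
finger_force: 0.8
```

Emit:
{"name": "play_rows", "arguments": {"translation": [[0,0,-0.001],[0,0,-0.001]], "yaw": [0,0]}}

```text
clock: 14.6
eef_pos: [577.0, -51.5, 110.7]
eef_rot: [-3.142, 0.0, 1.778]
wrist_force: [0.2, -0.2, 1.7]
finger_gap: 0.5
finger_force: 0.8
```

Emit:
{"name": "play_rows", "arguments": {"translation": [[0,0,-0.001],[0,0,-0.001]], "yaw": [0,0]}}

```text
clock: 14.85
eef_pos: [577.0, -51.5, 109.6]
eef_rot: [-3.141, 0.0, 1.778]
wrist_force: [0.9, -0.2, 0.9]
finger_gap: 0.5
finger_force: 0.7
```

Emit:
{"name": "play_rows", "arguments": {"translation": [[0,0,-0.001],[0,0,-0.001]], "yaw": [0,0]}}

```text
clock: 15.1
eef_pos: [577.0, -51.4, 108.6]
eef_rot: [-3.141, -0.0, 1.778]
wrist_force: [0.5, -0.6, 1.4]
finger_gap: 0.3
finger_force: 0.7
```

Emit:
{"name": "play_rows", "arguments": {"translation": [[0,0,-0.001],[0,0,-0.001]], "yaw": [0,0]}}

```text
clock: 15.35
eef_pos: [577.1, -51.5, 108.1]
eef_rot: [3.141, 0.0, 1.778]
wrist_force: [-2.2, -2.4, 5.3]
finger_gap: 0.5
finger_force: 2.4
```

Force rose to 5.3 N and the tool stopped tracking, so the tongue has met the hood. I'm holding this height and working out the swing.

```bash
python3 - <<'E'
import numpy as np
from scipy.spatial.transform import Rotation as R
v0=np.array([-12.5,-125.2,0])
th=np.r_[0,np.linspace(.02,.2,12),np.linspace(.2,.68,13)[1:],np.linspace(.68,1.2,13)[1:],np.linspace(1.2,1.71,13)[1:]]
p=R.from_euler("z",-th).apply if 0 else np.array([R.from_euler("z",-t).apply(v0)-v0 for t in th])/1000
for k in range(4):
    b=12*k;print([[round(a,4),round(c,4),0] for a,c in (p[b+1:b+13]-p[b])[:,:2].tolist()]);print((-(th[b+1:b+13]-th[b])).round(3).tolist())
E
```

```text
[[-0.0025, 0.0003, 0], [-0.0045, 0.0005, 0], [-0.0066, 0.0008, 0], [-0.0086, 0.0012, 0], [-0.0106, 0.0015, 0], [-0.0127, 0.0019, 0], [-0.0147, 0.0023, 0], [-0.0167, 0.0028, 0], [-0.0187, 0.0033, 0], [-0.0207, 0.0038, 0], [-0.0227, 0.0044, 0], [-0.0246, 0.005, 0]]
[-0.02, -0.036, -0.053, -0.069, -0.085, -0.102, -0.118, -0.135, -0.151, -0.167, -0.184, -0.2]
[[-0.0048, 0.0016, 0], [-0.0095, 0.0034, 0], [-0.0141, 0.0053, 0], [-0.0187, 0.0075, 0], [-0.0231, 0.0098, 0], [-0.0275, 0.0123, 0], [-0.0318, 0.0149, 0], [-0.0359, 0.0178, 0], [-0.04, 0.0208, 0], [-0.0439, 0.0239, 0], [-0.0477, 0.0273, 0], [-0.0513, 0.0307, 0]]
[-0.04, -0.08, -0.12, -0.16, -0.2, -0.24, -0.28, -0.32, -0.36, -0.4, -0.44, -0.48]
[[-0.0038, 0.0039, 0], [-0.0074, 0.008, 0], [-0.0109, 0.0122, 0], [-0.0141, 0.0166, 0], [-0.0172, 0.0211, 0], [-0.02, 0.0257, 0], [-0.0227, 0.0305, 0], [-0.0251, 0.0354, 0], [-0.0274, 0.0403, 0], [-0.0294, 0.0454, 0], [-0.0312, 0.0506, 0], [-0.0328, 0.0558, 0]]
[-0.043, -0.087, -0.13, -0.173, -0.217, -0.26, -0.303, -0.347, -0.39, -0.433, -0.477, -0.52]
[[-0.0013, 0.0052, 0], [-0.0024, 0.0104, 0], [-0.0033, 0.0157, 0], [-0.004, 0.021, 0], [-0.0044, 0.0263, 0], [-0.0046, 0.0317, 0], [-0.0046, 0.037, 0], [-0.0043, 0.0424, 0], [-0.0038, 0.0477, 0], [-0.0031, 0.053, 0], [-0.0022, 0.0582, 0], [-0.001, 0.0635, 0]]
[-0.042, -0.085, -0.127, -0.17, -0.213, -0.255, -0.298, -0.34, -0.383, -0.425, -0.468, -0.51]
```

Emit:
{"name": "play_rows", "arguments": {"translation": [[-0.0025,0.0003,0],[-0.0045,0.0005,0],[-0.0066,0.0008,0],[-0.0076,0.001,0],[-0.0086,0.0012,0],[-0.0096,0.0014,0],[-0.0106,0.0015,0]], "yaw": [-0.02,-0.036,-0.053,-0.061,-0.069,-0.077,-0.085]}}

```text
clock: 16.23
eef_pos: [566.3, -49.9, 107.7]
eef_rot: [-3.142, -0.0, 1.692]
wrist_force: [3.2, -0.2, 2.9]
finger_gap: 0.6
finger_force: 2.1
```

Emit:
{"name": "play_rows", "arguments": {"translation": [[-0.001,0.0002,0],[-0.002,0.0004,0]], "yaw": [-0.008,-0.017]}}

```text
clock: 16.48
eef_pos: [564.4, -49.5, 107.7]
eef_rot: [3.142, 0.0, 1.675]
wrist_force: [2.7, 0.1, 3.7]
finger_gap: 0.5
finger_force: 2.1
```

Emit:
{"name": "play_rows", "arguments": {"translation": [[-0.002,0.0004,0],[-0.004,0.0009,0],[-0.006,0.0014,0],[-0.008,0.0019,0],[-0.01,0.0025,0],[-0.012,0.0031,0]], "yaw": [-0.017,-0.033,-0.05,-0.066,-0.082,-0.098]}}

```text
clock: 17.23
eef_pos: [551.9, -46.3, 107.5]
eef_rot: [-3.141, -0.0, 1.577]
wrist_force: [1.0, 0.9, 1.4]
finger_gap: 0.2
finger_force: 1.4
```

```bash
python3 chk.py
```

```text
F [-0.8   0.93  1.71]
[np.float64(238.5), np.float64(238.5), np.float64(239.2), None, np.float64(238.2), None, None, None, np.float64(238.6), np.float64(238.5), None, np.float64(240.8), None]
[np.float64(246.5), np.float64(246.5), np.float64(246.5), np.float64(245.3), np.float64(246.7), None, None, np.float64(247.0), np.float64(246.5), np.float64(247.0), np.float64(247.0), np.float64(247.0), None]
```

The latch is clear: the bar has moved about 8 px outward and the cup force is back to its own weight. I'll carry on with the swing.

Emit:
{"name": "play_rows", "arguments": {"translation": [[-0.0048,0.0016,0],[-0.0095,0.0034,0],[-0.0141,0.0053,0],[-0.0187,0.0075,0],[-0.0231,0.0098,0],[-0.0275,0.0123,0],[-0.0318,0.0149,0],[-0.0359,0.0178,0],[-0.04,0.0208,0],[-0.0439,0.0239,0],[-0.0477,0.0273,0],[-0.0513,0.0307,0]], "yaw": [-0.04,-0.08,-0.12,-0.16,-0.2,-0.24,-0.28,-0.32,-0.36,-0.4,-0.44,-0.48]}}

```text
clock: 18.92
eef_pos: [501.1, -15.8, 107.8]
eef_rot: [3.141, 0.0, 1.097]
wrist_force: [0.7, -2.0, 1.4]
finger_gap: 0.5
finger_force: 1.5
```

Emit:
{"name": "play_rows", "arguments": {"translation": [[-0.0038,0.0039,0],[-0.0074,0.008,0],[-0.0109,0.0122,0],[-0.0141,0.0166,0],[-0.0172,0.0211,0],[-0.02,0.0257,0],[-0.0227,0.0305,0],[-0.0251,0.0354,0],[-0.0274,0.0403,0],[-0.0294,0.0454,0],[-0.0312,0.0506,0],[-0.0328,0.0558,0]], "yaw": [-0.043,-0.087,-0.13,-0.173,-0.217,-0.26,-0.303,-0.347,-0.39,-0.433,-0.477,-0.52]}}

```text
clock: 20.42
eef_pos: [468.1, 40.0, 107.7]
eef_rot: [3.141, 0.001, 0.576]
wrist_force: [-0.1, -1.4, 1.4]
finger_gap: 0.2
finger_force: 1.5
```

Emit:
{"name": "play_rows", "arguments": {"translation": [[-0.0013,0.0052,0],[-0.0024,0.0104,0],[-0.0033,0.0157,0],[-0.004,0.021,0],[-0.0044,0.0263,0],[-0.0046,0.0317,0],[-0.0046,0.037,0],[-0.0043,0.0424,0],[-0.0038,0.0477,0],[-0.0031,0.053,0],[-0.0022,0.0582,0],[-0.001,0.0635,0]], "yaw": [-0.042,-0.085,-0.127,-0.17,-0.213,-0.255,-0.298,-0.34,-0.383,-0.425,-0.468,-0.51]}}

```text
clock: 21.92
eef_pos: [467.0, 103.5, 107.5]
eef_rot: [3.141, 0.001, 0.067]
wrist_force: [-2.0, -1.6, 2.2]
finger_gap: 0.5
finger_force: 1.4
```

```bash
python3 - <<'E'
from h import *
from cell import telemetry, eyes
print(telemetry.read_state()["wrist_force"])
a=eyes.camera("scene")["pixels"][170:330,200:413,::-1]
b=eyes.camera("wrist")["pixels"][150:390,160:480,::-1]
cv2.imwrite("pics/e7.png",np.hstack([cv2.resize(a,(400,300)),cv2.resize(b,(400,300))]))
E
```

```text
[-2.0425996  -1.62858837  2.20018753]
```

View pics/e7.png

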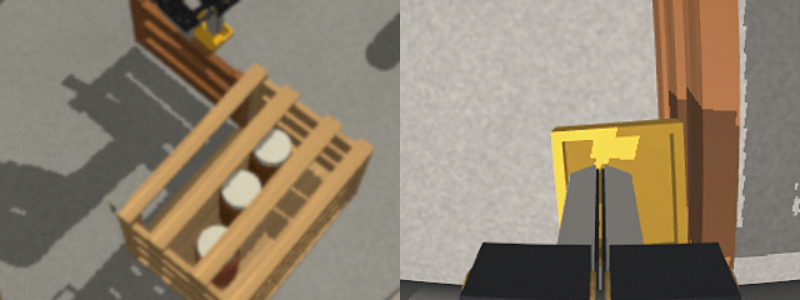

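The gate stands slightly past square (about 1.63 rad) with the fingers still in the cup. I'm backing off the front wall a little, then easing the bar down.

Emit:
{"name": "play_rows", "arguments": {"translation": [[-0.0005,-0.001,0],[-0.001,-0.002,0],[-0.0015,-0.003,0],[-0.002,-0.004,0],[-0.002,-0.004,0.0008],[-0.002,-0.004,0.0016],[-0.002,-0.004,0.0024],[-0.002,-0.004,0.0032],[-0.002,-0.004,0.004],[-0.002,-0.004,0.0048],[-0.002,-0.004,0.0056],[-0.002,-0.004,0.0064]], "yaw": [0,0,0,0,0,0,0,0,0,0,0,0]}}

```text
clock: 23.52
eef_pos: [465.3, 99.6, 114.2]
eef_rot: [-3.142, 0.0, 0.068]
wrist_force: [1.3, -0.0, 1.9]
finger_gap: 0.7
finger_force: 0.8
```

Emit:
{"name": "play_rows", "arguments": {"translation": [[0,0,0.0008],[0,0,0.0016],[0,0,0.0024],[0,0,0.0032],[0,0,0.004],[0,0,0.0048],[0,0,0.0056],[0,0,0.0064],[0,0,0.0072],[0,0,0.008],[0,0,0.0088],[0,0,0.0096]], "yaw": [0,0,0,0,0,0,0,0,0,0,0,0]}}

```text
clock: 25.02
eef_pos: [465.3, 99.6, 123.8]
eef_rot: [-3.142, 0.0, 0.068]
wrist_force: [0.1, 0.1, -0.6]
finger_gap: 0.4
finger_force: 0.0
```

Contact was lost with the bar at rest. Next I'm withdrawing straight up and then away from the gate.

Emit:
{"name": "play_rows", "arguments": {"translation": [[0,0,0.003],[0,0,0.007],[0,0,0.012],[0,0,0.02],[0,0,0.035],[0,0,0.055],[0,0,0.075],[0,0,0.095],[0,0,0.115],[0,0,0.13],[0,0,0.14],[0,0,0.14]], "yaw": [0,0,0,0,0,0,0,0,0,0,0,0]}}

```text
clock: 26.52
eef_pos: [465.5, 99.6, 264.2]
eef_rot: [-3.142, -0.001, 0.068]
wrist_force: [0.9, -0.5, -0.1]
finger_gap: 0.4
finger_force: 0.0
```

```bash
python3 - <<'E'
from h import *
from cell import telemetry, eyes
from scipy.spatial.transform import Rotation as R
s=telemetry.read_state();c=eyes.camera("wrist");print(s["wrist_force"],s["eef_pos"])
Rt=R.from_euler("xyz",s["eef_rot"]).as_matrix();T=np.array(c["T_tool_cam"])
def wz(p,z):
    u,v=(p[0]-c["cx"]),(p[1]-c["cy"]);r=np.hypot(u,v);th=r/c["fx"]
    k=np.sin(th)/max(r,1e-9);d=Rt@T[:3,:3]@np.array([u*k,-v*k,-np.cos(th)])
    o=s["eef_pos"]+Rt@T[:3,3];return o+d*(z-o[2])/d[2]
m=cv2.inRange(cv2.cvtColor(c["pixels"],cv2.COLOR_RGB2HSV),(19,140,60),(34,255,255))
m=cv2.morphologyEx(m,cv2.MORPH_CLOSE,np.ones((7,7)))
n,l,st,ce=cv2.connectedComponentsWithStats(m)
for i in range(1,n):
    if st[i,4]>800:
        w=np.array([wz(p,171)[:2] for p in np.argwhere(l==i)[:,::-1]],np.float32);q=cv2.minAreaRect(w);print(q)
        v=np.array(q[0])-[589.5,73.7];a=np.arctan2(v[1],v[0]);a0=np.arctan2(-125.2,-12.5);print("theta",(a0-a)%(2*np.pi))
E
```

```text
[ 0.89231144 -0.47481294 -0.0646895 ] [465.45978555  99.6392145  264.17873782]
((604.9720458984375, 428.7793273925781), (55.93983459472656, 62.49872589111328), 5.1327009201049805)
theta 3.0856281118912854
((467.1498107910156, 93.2151870727539), (60.118377685546875, 52.04016876220703), 9.155799865722656)
theta 1.629456189634281
((181.89077758789062, 287.0342102050781), (20.308101654052734, 199.0110626220703), 3.7373239994049072)
theta 1.9534614422018812
```

The gate is at 1.63 rad, the cup is back at its rest position and rest height, and the robot is clear of everything.

```bash
python3 -c "
from cell import manip;print(manip.sign_off())"
```

```text
the job is handed in; nothing more can be done
None
```

The crate is open and the job is handed in: the gate stands at about 1.63 rad (just past square), the bar was eased back to rest, the highest force I read was about 6 N in total (5.3 N pressing down), and the robot finished at about 27 s, touching nothing.

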